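# Dock the vial rack in the code reader's loading corner

### The job

Push the small red rack with the black-capped vials along the bench to the code reader: first straight back until its long side lies flush against the long aluminium rail, then sideways along the rail until its end is snug against the short end stop beside the white reader, still flush with the rail. Only push it with the fingers: it must stay down on the bench, never lifted or tipped. Leave the blue-capped rack and all the loose glassware and tools where they are, and finish with the hand clear of everything.

Things in the scene. Friction and masses are not known exactly. Their poses are not given: they have to be found in the camera images.
- black_rack: Loose red vial rack with black caps, to be pushed; 0.25 to 0.5 kg, slides at a few newtons. Block 60 (its x) x 120 (its y) x 26 mm high; its fixed vials reach 47 mm above the bench, inset 6 to 9 mm from the block's sides. Origin: centre of its underside. Starts in front of the rail, long sides within 0.3 rad of parallel to it; the black and blue racks may be swapped.
- station: Loading corner, fixed: two aluminium rails 12 mm thick, 25 mm high. Origin on the bench at the inside corner where their stop faces meet. Long rail's face: plane x = 0 of this frame, y = 0 to -460 mm, facing -x (to the robot). Short end stop's face: plane y = 0, x = 0 to -75 mm, facing -y. White reader housing behind the end stop: x = -75 to 30, y = 12 to 112 mm, 110 mm high.
- home (a point): Point on the bench at the centre of the place outlined by flat yellow lines in the loading corner, at x = -30, y = -60 mm of the corner's frame: the rack's origin is here, its y axis along the long rail, when it is fully home.
- blue_rack: Bystander: a rack like the black-capped one, same size and origin, but with blue caps.
- jar: Bystander: clear jar with white cap, 28 mm diameter, 58 mm high; origin at the centre of its underside.
- green_jar: Bystander: green jar with white cap, 28 mm diameter, 58 mm high; origin at the centre of its underside.
- vial: Bystander: single loose glass vial with black cap, 15 mm diameter, 45 mm high; origin at the centre of its underside.
- amber_bottle: Bystander: amber glass bottle, 64 mm diameter, 120 mm high; origin at the centre of its underside.
- beaker: Bystander: glass beaker, 66 mm diameter, 80 mm high; origin at the centre of its underside.
- spatula: Bystander: spatula lying on the bench, 190 mm long along its x, handle to -x.
Mind the look-alikes: they are no part of the job. Leave any green, turquoise or yellow look-alike of the black_rack alone.

How it is judged (in metres and radians):
On the way, in this order (a step that is already met when the one before it is completed fails the run):
1. the black-capped rack lies flush against the long rail (gap under 4 mm, within 0.05 rad), not yet at the end stop (x of black_rack in the frame of station between -0.034 and -0.026 m and angle between the x axis of black_rack and the x axis of station, either way round below 0.05 rad and y of black_rack in the frame of station below -0.07 m), for 0.2 s.
2. it has been slid along to the end stop (gap under 4 mm) (y of black_rack in the frame of station above -0.064 m), for 0.2 s.
At the end, for the whole second after the job is handed in: The black-capped rack rests flat on the bench, within 4 mm of touching both the long rail and the end stop and within 0.05 rad of parallel to the rail (x of black_rack in the frame of station between -0.034 and -0.026 m and angle between the x axis of black_rack and the x axis of station, either way round below 0.05 rad and y of black_rack in the frame of station between -0.064 and -0.056 m and angle between black_rack's own z axis and vertical below 0.03 rad and height (world z) of black_rack below 0.004 m and linear speed of black_rack below 0.01 m/s).
It fails at once if the black-capped rack is lifted off the bench (over 8 mm) or tipped (over 0.12 rad) (height (world z) of black_rack above 0.008 m or angle between black_rack's own z axis and vertical above 0.12 rad).
It fails at once if the blue-capped rack is moved by more than 15 mm (distance of blue_rack from where it was at the start of the episode above 0.015 m).
It fails at once if a jar, the loose vial, the bottle, the beaker or the spatula is moved by more than 15 mm (distance of any of jar, green_jar, vial, amber_bottle, beaker, spatula from where it was at the start of the episode above 0.015 m).
It also fails if it takes over 61 s, if anything falls off the work surface, if the arm or the gripper's body presses on something with over 40 N, if the wrist force passes 120 N, or if a joint passes its speed limit or range.

### The arm

A 6-joint arm with a two-finger parallel gripper is mounted at the origin on the work surface. World frame = base frame: x ahead of the robot, y to its left, z up, the work surface at z = 0. Lengths are in m, angles in degrees, forces in N, time in s.
With the tool pointing down it reaches from about 0.3 to 0.75 m from the base axis. Payload 8.5 kg.
Tool frame: the origin (TCP) lies midway between the tips of the shut fingers; the grasp point (between the pads) lies grasp_offset behind it (grasp_offset is the distance from the TCP to the grasp point, in m); z points along the fingers, y is the line along which they close (so a half turn about z gives the same grasp; the last joint's range is limited). The gripper opens to 85 mm and grips with 20 to 120 N. Pads are 22 mm wide; open, the fingers measure 114 mm over their backs; the gripper's body (76 mm by 85 mm) begins 54 mm behind the grasp point. The pads swing forward as they close: fully open they stand 13 mm farther back than shut.
Start: joints at [63.925, 21.807, 74.336, -0, 83.858, -12.336], TCP at [0.131, 0.534, 0.231] pointing down, gripper open.
Joint ranges: [-178.18, 178.18], [-50.72, 133.34], [12.68, 142.11], [-81.47, 261.47], [9.98, 163.14], [-165.26, 165.26]. Speed limits (degrees/s): [136.94, 136.94, 180, 180, 180, 180].

### API

Orientations are given as a 3x3 rotation matrix whose columns are the frame's x, y, z axes.
In Python, from rig import observe, get_image, camera_params, close_job, grasp_offset gives the robot as it stands.
- The arm moves only by the shell command python3 -m handwheel 'ROWS' [OPENING] [FORCE]. ROWS is JSON, a list of rows, each a list of 2 entries, a list of its own where there are three numbers: the shift along the tool's x, y, z as a fraction of full scale, then the turn, a rotation vector about the tool's x, y, z as a fraction of full scale. In form: [[[dx, dy, dz], [ax, ay, az]], ...]. A call has 1 to 10 rows; each row is the pose to reach, as a shift and turn from the pose commanded when the call began, along the tool's axes at that moment, turning the shorter way round; what a row does not reach only later rows make up. Full scale, the value 1, is 0.5 m for a shift and pi rad for a turn. A row lasts 1/10 s, in which the tool goes at most 50 mm and 8.59 degrees, less where a joint would pass 70% of its speed; a pose out of reach is approached as far as the arm can. A call with a number of a shift or a turn outside -1 to 1 is refused whole. A call with a gripper value outside its range is refused whole. OPENING is the opening, from 0 (shut) to 1 (fully open), set as the call begins (- or left out, the last holds). The fingers move at their own pace and stop on an object; FORCE is the grip in N (left out, the last holds). Time passes only in rows, so rows that repeat a pose let the fingers close. It gives the time, the measured TCP pose, the force, the opening and the grip force at its end, in the units of the state.
- observe(): the state, without advancing time (a new reading comes with each control period).
- get_image(name): name is "scene" or "top" or "wrist"; returns (picture, depth): 420x560x3 uint8, red, green, blue; 420x560 float32, m along the optical axis (not along the pixel's ray), 0 where there is no reading.
- camera_params(name): a dict with "K" (3x3 intrinsics, pixels), "R" (3x3) and "t" (3): a world point X has camera coordinates R X + t. Camera axes: x right, y down, z forward; pixel columns grow to the right and rows downward; lengths in m; the calibration is good to about 2 mm. A picture is of the moment at which its call begins: read the wrist's pose just before it. camera_params takes no time and is no camera call; for the wrist camera it gives the pose at the moment of the call.
- close_job(): hands the job in; it is judged then, once.
The state is a dict: "time_s": time; "q": joint angles; "qvel": joint speeds; "joint_efforts": joint torques, N m; "position": TCP position; "tool_rot": TCP orientation; "ft_force": force on the tool from outside, world axes, zero at the start; "wrist_torque": the same for the moment, N m; "grip_width": finger opening in m; "gripper_force": force on a finger pad.
Only numpy, scipy, OpenCV 4.12 (cv2) and the standard library are available. Lean on these libraries where they do the work, as an engineer would, in place of code of your own. Each camera call takes 0.05 s, during which the arm holds its last target. There are 200 camera calls.

## Working session

There is one attempt and no reset: what is moved stays moved. The work goes in short steps, Python scripts to look and compute and a shell command to move; the robot and the scene stay as the last step left them, time stands still between calls to the robot, and variables do not carry over. Pictures are saved under pics/ and viewed, at most 10 in all, crops included, and the job is handed in when it is done.

```bash
mkdir -p pics; ls; python3 - <<'E'
from rig import *
import cv2,numpy as np
o=observe();print(o['time_s'],o['position'],np.round(o['tool_rot'],3),grasp_offset,o['grip_width'])
for n in("top","scene"):
    im,d=get_image(n);np.savez(f'{n}0.npz',im=im,d=d,**camera_params(n));cv2.imwrite(f'pics/{n}0.png',im[...,::-1]);c=camera_params(n);print(np.round(c['K'],1),np.round(c['R'],3),c['t'])
E
```

```text
pics
0.0 [0.13049998 0.53399369 0.23070067] [[-0.971  0.238 -0.001]
 [ 0.238  0.971 -0.001]
 [ 0.    -0.001 -1.   ]] 0.0187 0.08538307308244784
[[390.7   0.  277.4]
 [  0.  390.7 206.1]
 [  0.    0.    1. ]] [[ 0.022 -1.    -0.019]
 [-0.984 -0.018 -0.179]
 [ 0.179  0.023 -0.984]] [-0.05846208  0.46613465  0.87983392]
[[461.3   0.  286.7]
 [  0.  461.3 205.8]
 [  0.    0.    1. ]] [[ 0.047  0.999 -0.009]
 [ 0.754 -0.041 -0.655]
 [-0.655  0.023 -0.755]] [ 0.04605658 -0.33444047  1.40593759]
```

View pics/top0.png

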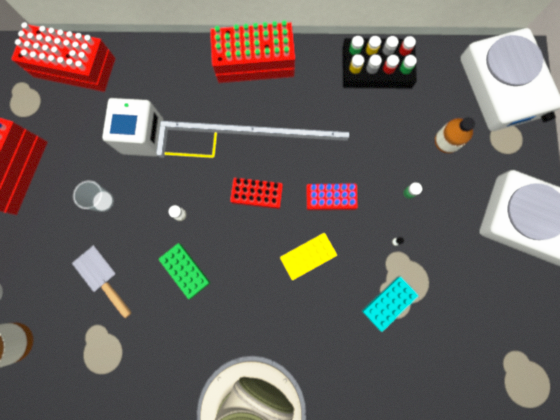

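View pics/scene0.png

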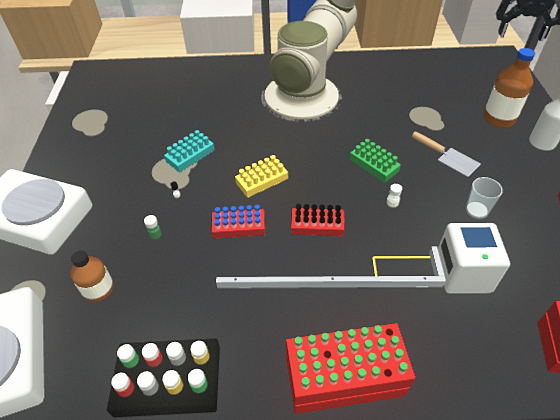

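The top view shows the black-capped rack at (257,192), the blue one at (332,196), and the rail running from (165,125) to (348,135). The end stop is at (162,140), the jar at (177,212) and the green jar at (414,190).

```bash
cat > h.py <<'E'
import numpy as np,cv2
from scipy import ndimage as nd
def cloud(d,K,R,t):
    v,u=np.indices(d.shape); c=np.stack([(u-K[0,2])/K[0,0]*d,(v-K[1,2])/K[1,1]*d,d],-1)
    return (c-t)@R
def rect(P):
    r=cv2.minAreaRect((P[:,:2]*1000).astype(np.float32));return np.round(r[0],1),np.round(r[1],1),round(r[2],1)
def racks(im,P,box):
    i=im.astype(int); m=(i[...,0]>110)&(i[...,1]<90)&(i[...,2]<90)
    m&=(P[...,0]>box[0])&(P[...,0]<box[1])&(P[...,1]>box[2])&(P[...,1]<box[3])
    l,n=nd.label(m,np.ones((3,3)))
    for k in range(1,n+1):
        s=l==k
        if s.sum()>60:
            t=s&(P[...,2]>.021)&(P[...,2]<.032)
            print('red',s.sum(),t.sum(),rect(P[t]) if t.sum()>10 else '', 'zmed',np.median(P[s][:,2]).round(3))
E
python3 - <<'E'
from h import *
for n in("top","scene"):
    f=np.load(n+'0.npz');P=cloud(f['d'],f['K'],f['R'],f['t']);im=f['im'];print(n,'cam',-f['R'].T@f['t'])
    print('bench z',np.median(P[210:230,300:330,2]))
    racks(im,P,(.3,.75,-.4,.4))
    i=im.astype(int)
    m=(i.min(2)>100)&(np.ptp(i,axis=2)<40)&(P[...,2]>.019)&(P[...,2]<.031)&(P[...,0]>.4)&(P[...,0]<.85)&(P[...,1]>-.25)&(P[...,1]<.3)
    l,k=nd.label(m,np.ones((3,3)))
    for j in range(1,k+1):
        if (l==j).sum()>40:
            Q=P[l==j];print('rail',len(Q),rect(Q),Q.min(0).round(3),Q.max(0).round(3))
            # front edge per y
            for a in np.arange(-.2,.26,.04):
                q=Q[abs(Q[:,1]-a)<.01]
                if len(q):print(round(a,2),q[:,0].min().round(4),q[:,0].max().round(4),end=' | ')
            print()
    hi=(P[...,2]>.04)&(P[...,2]<.2)&(P[...,0]>.3)&(P[...,0]<.75)&(abs(P[...,1])<.45)
    l,k=nd.label(hi)
    for j in range(1,k+1):
        if (l==j).sum()>25:Q=P[l==j];print('tall',Q.mean(0).round(3),Q[:,2].max().round(3))
E
```

```text
top cam [ 0.30268887 -0.07003684  0.94777705]
bench z 4.967508919687976e-06
red 1131 709 (array([502.9,   3. ]), array([120. ,  61.1]), 84.7) zmed 0.026
red 415 310 (array([ 496.4, -179.1]), array([ 59. , 120.4]), 2.3) zmed 0.025
rail 1210 (array([634.3,  38.9]), array([514.7, 103.3]), 86.8) [ 0.594 -0.22   0.019] [0.698 0.299 0.031]
-0.2 0.6471 0.6599 | -0.16 0.6498 0.6623 | -0.12 0.6509 0.6653 | -0.08 0.6534 0.666 | -0.04 0.6547 0.6673 | 0.0 0.6568 0.6703 | 0.04 0.6587 0.6709 | 0.08 0.6611 0.6725 | 0.12 0.6631 0.6739 | 0.16 0.6643 0.6769 | 0.2 0.6668 0.6794 | 0.24 0.5941 0.6907 | 
tall [0.64  0.291 0.1  ] 0.116
tall [ 0.643 -0.444  0.067] 0.091
tall [0.48  0.389 0.065] 0.084
tall [ 0.518 -0.026  0.046] 0.05
tall [ 0.511 -0.368  0.056] 0.061
tall [0.505 0.03  0.046] 0.05
tall [ 0.501 -0.006  0.046] 0.051
tall [0.486 0.013 0.046] 0.049
tall [ 0.48  -0.225  0.046] 0.049
tall [0.447 0.188 0.057] 0.062
tall [ 0.391 -0.333  0.044] 0.048
tall [0.358 0.183 0.047] 0.05
tall [0.347 0.197 0.046] 0.05
tall [0.345 0.172 0.047] 0.049
tall [ 0.348 -0.116  0.047] 0.053
tall [0.335 0.21  0.046] 0.0
[... 1190 characters left out ...]
.052
tall [ 0.36  -0.134  0.047] 0.052
tall [ 0.369 -0.15   0.047] 0.053
tall [ 0.378 -0.166  0.047] 0.052
tall [0.479 0.384 0.064] 0.085
tall [ 0.395 -0.336  0.046] 0.049
tall [0.452 0.185 0.056] 0.063
tall [ 0.502 -0.044  0.047] 0.052
tall [ 0.505 -0.027  0.047] 0.052
tall [ 0.505 -0.009  0.047] 0.051
tall [0.507 0.009 0.047] 0.051
tall [ 0.5   -0.173  0.047] 0.052
tall [ 0.499 -0.155  0.047] 0.052
tall [ 0.499 -0.137  0.047] 0.052
tall [0.509 0.027 0.047] 0.052
tall [0.51  0.045 0.047] 0.052
tall [ 0.501 -0.209  0.047] 0.051
tall [ 0.501 -0.19   0.047] 0.053
tall [ 0.503 -0.226  0.047] 0.052
tall [ 0.517 -0.371  0.056] 0.062
tall [0.667 0.289 0.097] 0.117
tall [ 0.655 -0.445  0.066] 0.092
```

```bash
cat > go.py <<'E'
import sys,numpy as np
from rig import observe
C=np.array([.6687,.2385]);a=np.arctan(.0485);X=np.array([np.cos(a),-np.sin(a)]);Y=np.array([np.sin(a),np.cos(a)])
def rep(xs=None,ys=None,z=None):
    o=observe();p=np.array(o['position']);R=np.array(o['tool_rot'])
    print('t',round(o['time_s'],2),'station',np.round([(p[:2]-C)@X,(p[:2]-C)@Y,p[2]],4),'F',np.round(o['ft_force'],1))
    if xs is not None:
        w=np.r_[C+xs*X+ys*Y,z];print('frac',np.round(R.T@(w-p)/.5,3),'turn',round(-(np.degrees(np.arctan2(R[0,1],R[1,1]))-np.degrees(a))/180,4))
if __name__=='__main__':rep(*map(float,sys.argv[1:]))
E
python3 -m handwheel '[[[-0.85,-0.88,0],[0,0,-0.061]],[[-0.85,-0.88,0],[0,0,-0.061]],[[-0.85,-0.88,0],[0,0,-0.061]],[[-0.85,-0.88,0],[0,0,-0.061]],[[-0.85,-0.88,0],[0,0,-0.061]],[[-0.85,-0.88,0],[0,0,-0.061]],[[-0.85,-0.88,0],[0,0,-0.061]],[[-0.85,-0.88,0],[0,0,-0.061]],[[-0.85,-0.88,0],[0,0,-0.061]],[[-0.85,-0.88,0],[0,0,-0.061]]]' 1
python3 go.py -.22 -.2446 .2
```

```text
time_s: 1.1
position: [0.3818, 0.1027, 0.2313]
tool_rot: [[-0.999, 0.048, 0.0], [0.048, 0.999, 0.0], [0.0, 0.0, -1.0]]
ft_force: [1.2, 2.2, -0.1]
grip_width: 0.085
gripper_force: 0.0
t 1.1 station [-0.28   -0.1496  0.2313] F [ 1.2  2.2 -0.1]
frac [-0.12  -0.19   0.063] turn 0.0
```

```bash
python3 -m handwheel '[[[-0.12,-0.19,0.06],[0,0,0]],[[-0.12,-0.19,0.06],[0,0,0]],[[-0.12,-0.19,0.2],[0,0,0]],[[-0.12,-0.19,0.3],[0,0,0]],[[-0.12,-0.19,0.38],[0,0,0]],[[-0.12,-0.19,0.38],[0,0,0]],[[-0.12,-0.19,0.38],[0,0,0]]]'
python3 go.py -.22 -.2446 .004
```

```text
time_s: 1.8
position: [0.4354, 0.0071, 0.0393]
tool_rot: [[-0.999, 0.049, -0.005], [0.049, 0.999, 0.001], [0.005, 0.001, -1.0]]
ft_force: [-0.5, -0.6, 0.9]
grip_width: 0.0855
gripper_force: 0.0
t 1.8 station [-0.2218 -0.2425  0.0393] F [-0.5 -0.6  0.9]
frac [-0.004 -0.004  0.071] turn -0.0
```

```bash
python3 - <<'E'
from rig import *
import cv2
im,d=get_image("scene");cv2.imwrite('pics/s1.png',im[...,::-1])
E
```

```text
(no output)
```

View pics/s1.png

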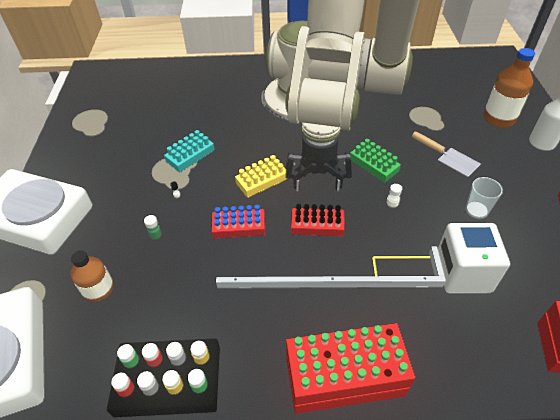

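The hand is in front of the black rack, with its fingertips at about (295,187) and (340,187). Next I lower it and push slowly.

```bash
python3 -m handwheel '[[[0,0,0.04],[0,0,0]],[[0,0,0.072],[0,0,0]],[[0,0,0.072],[0,0,0]],[[0,0,0.072],[0,0,0]]]' && python3 -m handwheel '[[[-0.02,0,0],[0,0,0]],[[-0.04,0,0],[0,0,0]],[[-0.06,0,0],[0,0,0]],[[-0.08,0,0],[0,0,0]],[[-0.1,0,0],[0,0,0]],[[-0.12,0,0],[0,0,0]],[[-0.14,0,0],[0,0,0]],[[-0.16,0,0],[0,0,0]],[[-0.18,0,0],[0,0,0]],[[-0.2,0,0],[0,0,0]]]'
python3 go.py -.071 -.2446 .003
```

```text
time_s: 2.25
position: [0.4374, 0.0068, 0.0066]
tool_rot: [[-0.999, 0.048, 0.002], [0.048, 0.999, -0.0], [-0.002, -0.0, -1.0]]
ft_force: [-0.3, -0.3, -0.2]
grip_width: 0.0855
gripper_force: 0.0
time_s: 3.25
position: [0.537, 0.0022, 0.0053]
tool_rot: [[-0.999, 0.048, -0.001], [0.048, 0.999, 0.0], [0.001, 0.0, -1.0]]
ft_force: [-5.0, 0.7, 3.7]
grip_width: 0.0856
gripper_force: 2.5
t 3.25 station [-0.1201 -0.2424  0.0053] F [-5.   0.7  3.7]
frac [-0.098 -0.004  0.005] turn 0.0001
```

```bash
python3 -m handwheel '[[[-0.015,0,0],[0,0,0]],[[-0.03,0,0],[0,0,0]],[[-0.045,0,0],[0,0,0]],[[-0.06,0,0],[0,0,0]],[[-0.07,0,0],[0,0,0]],[[-0.08,0,0],[0,0,0]],[[-0.08,0,0],[0,0,0]]]'
cat > look.py <<'E'
from h import *; from rig import *; import sys
for n in ("top","scene"):
    im,d=get_image(n);c=camera_params(n);P=cloud(d,c['K'],c['R'],c['t']);cv2.imwrite(f'pics/{n}_{sys.argv[1]}.png',im[...,::-1]);print(n);racks(im,P,(.3,.75,-.4,.4))
E
python3 look.py 2; python3 go.py -.071 -.2446 .003
```

```text
time_s: 3.95
position: [0.5776, 0.0, 0.0053]
tool_rot: [[-0.999, 0.048, 0.002], [0.048, 0.999, -0.0], [-0.002, -0.0, -1.0]]
ft_force: [-0.8, 1.0, 0.3]
grip_width: 0.0852
gripper_force: 0.0
top
red 421 313 (array([ 496.2, -178.9]), array([ 59.5, 120.2]), 2.3) zmed 0.025
scene
red 754 482 (array([ 499.4, -181.9]), array([ 63.2, 120. ]), 2.4) zmed 0.025
red 881 649 (array([620.4,  -3.6]), array([120. ,  60.5]), 86.7) zmed 0.027
t 4.05 station [-0.0799 -0.2426  0.0053] F [ 0.1  0.4 -0.7]
frac [-0.018 -0.004  0.005] turn 0.0001
```

View pics/scene_2.png

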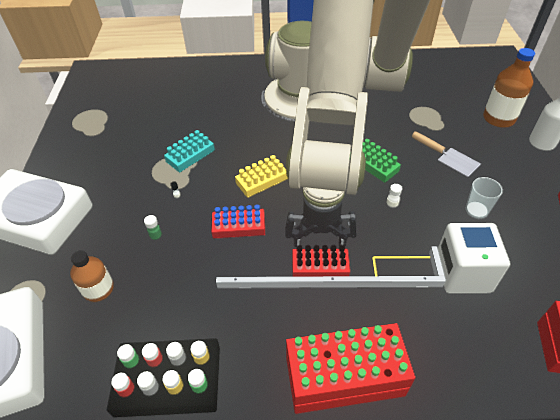

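The rack is square in front of the rail at (322,260), with about 7 mm to go.

```bash
python3 -m handwheel '[[[-0.004,0,0],[0,0,0]],[[-0.008,0,0],[0,0,0]],[[-0.012,0,0],[0,0,0]],[[-0.014,0,0],[0,0,0]]]'; python3 -m handwheel '[[[-0.002,0,0],[0,0,0]],[[-0.003,0,0],[0,0,0]],[[-0.003,0,0],[0,0,0]]]';python3 -m handwheel '[[[-0.002,0,0],[0,0,0]],[[-0.003,0,0],[0,0,0]],[[-0.003,0,0],[0,0,0]]]'
python3 look.py 3; python3 go.py -.071 -.2446 .003
```

```text
time_s: 4.45
position: [0.5836, -0.0002, 0.0053]
tool_rot: [[-0.999, 0.048, -0.0], [0.048, 0.999, 0.0], [0.0, 0.0, -1.0]]
ft_force: [-4.6, 0.9, 2.2]
grip_width: 0.0855
gripper_force: 1.9
time_s: 4.75
position: [0.5851, -0.0003, 0.0053]
tool_rot: [[-0.999, 0.048, 0.0], [0.048, 0.999, 0.0], [-0.0, 0.0, -1.0]]
ft_force: [-3.4, 0.5, 1.8]
grip_width: 0.0852
gripper_force: 1.5
time_s: 5.05
position: [0.5866, -0.0003, 0.0053]
tool_rot: [[-0.999, 0.048, 0.0], [0.048, 0.999, -0.0], [-0.0, -0.0, -1.0]]
ft_force: [-2.2, 0.3, 1.0]
grip_width: 0.0858
gripper_force: 1.4
top
red 421 318 (array([ 496.3, -179. ]), array([ 59.1, 120.5]), 2.2) zmed 0.025
scene
red 752 471 (array([ 500.1, -181.7]), array([ 61.3, 119.7]), 1.3) zmed 0.025
red 690 596 (array([627.8,  -3.8]), array([119.9,  62.4]), 87.5) zmed 0.027
t 5.15 station [-0.0704 -0.2425  0.0053] F [-2.   1.   0.6]
frac [ 0.001 -0.004  0.005] turn 0.0001
```

```bash
for i in 1 ; do python3 -m handwheel '[[[-0.002,0,0],[0,0,0]],[[-0.003,0,0],[0,0,0]],[[-0.003,0,0],[0,0,0]]]'; python3 -m handwheel '[[[-0.002,0,0],[0,0,0]],[[-0.003,0,0],[0,0,0]],[[-0.003,0,0],[0,0,0]]]'; done | grep -E "ft_|posi"
```

```text
position: [0.5879, -0.0004, 0.0053]
ft_force: [-4.6, 0.2, 2.7]
position: [0.5879, -0.0004, 0.0053]
ft_force: [-11.5, -1.2, 6.4]
```

```bash
python3 -m handwheel '[[[-0.002,0,0],[0,0,0]],[[-0.003,0,0],[0,0,0]],[[-0.003,0,0],[0,0,0]]]' | grep -E "ft_|posi"; python3 -m handwheel '[[[0.03,0,0],[0,0,0]],[[0.08,0,0],[0,0,0]],[[0.08,0,0],[0,0,0]],[[0.08,0,-0.1],[0,0,0]],[[0.08,0,-0.2],[0,0,0]],[[0.08,0,-0.2],[0,0,0]],[[0.08,0,-0.2],[0,0,0]]]' ; python3 -m handwheel '[[[0,0,0],[0,0,0]],[[0,0,0],[0,0,0]],[[0,0,0],[0,0,0]],[[0,0,0],[0,0,0]],[[0,0,0],[0,0,0]]]' 0 20; python3 look.py 4; python3 go.py -.032 -.343 .1
```

```text
position: [0.5879, -0.0003, 0.0052]
ft_force: [-16.6, -1.7, 11.2]
time_s: 6.75
position: [0.5525, 0.0012, 0.1066]
tool_rot: [[-0.999, 0.048, 0.004], [0.048, 0.999, -0.001], [-0.004, -0.001, -1.0]]
ft_force: [-0.2, 0.8, -1.0]
grip_width: 0.0855
gripper_force: 0.0
time_s: 7.25
position: [0.551, 0.0014, 0.105]
tool_rot: [[-0.999, 0.048, -0.001], [0.048, 0.999, 0.0], [0.001, 0.0, -1.0]]
ft_force: [-0.1, 0.3, 0.3]
grip_width: 0.0122
gripper_force: 0.0
top
red 419 316 (array([ 496.2, -178.9]), array([ 59., 120.]), 2.2) zmed 0.025
scene
red 751 473 (array([ 500.1, -181.5]), array([ 61.5, 119.3]), 1.4) zmed 0.025
red 653 566 (array([628.1,  -4.1]), array([119.4,  60.6]), 87.7) zmed 0.027
t 7.35 station [-0.106  -0.2425  0.1052] F [-0.4 -0.6  0.2]
frac [-0.148 -0.201  0.01 ] turn 0.0001
```

View pics/scene_4.png

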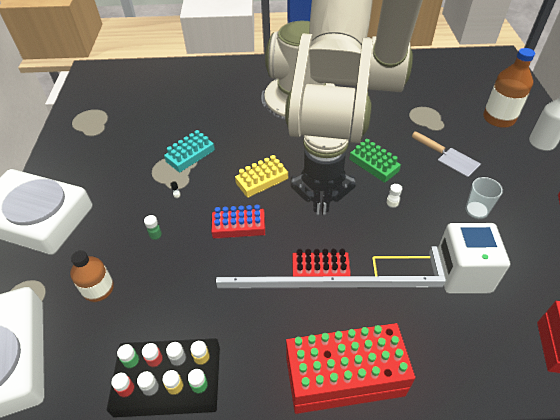

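The rack is flush with the rail at (322,263) and the hand is clear. Next I go round to its right (−y) end.

```bash
python3 -m handwheel '[[[0,-0.1,0],[0,0,0]],[[-0.05,-0.2,0],[0,0,0]],[[-0.148,-0.201,0],[0,0,0]],[[-0.148,-0.201,0],[0,0,0]],[[-0.148,-0.201,0],[0,0,0]],[[-0.148,-0.201,0],[0,0,0]],[[-0.148,-0.201,0.1],[0,0,0]],[[-0.148,-0.201,0.186],[0,0,0]],[[-0.148,-0.201,0.186],[0,0,0]],[[-0.148,-0.201,0.186],[0,0,0]]]' - ; python3 look.py 5; python3 go.py -.032 -.343 .012
```

```text
time_s: 8.35
position: [0.62, -0.1022, 0.0135]
tool_rot: [[-0.999, 0.048, -0.0], [0.048, 0.999, 0.0], [0.0, 0.0, -1.0]]
ft_force: [0.2, -0.5, 0.2]
grip_width: 0.0003
gripper_force: 0.0
top
red 74 40 (array([642.2,  45.4]), array([24.4, 29.3]), 87.9) zmed 0.027
red 368 266 (array([ 496.6, -180.7]), array([ 59.1, 116.5]), 2.3) zmed 0.025
scene
red 506 326 (array([ 500.9, -196.3]), array([62.1, 90.4]), 1.3) zmed 0.026
red 647 557 (array([628.,  -4.]), array([119.5,  61.2]), 87.6) zmed 0.027
t 8.45 station [-0.0308 -0.3432  0.0151] F [ 0.6  1.  -0.6]
frac [0.002 0.    0.006] turn 0.0002
```

View pics/scene_5.png

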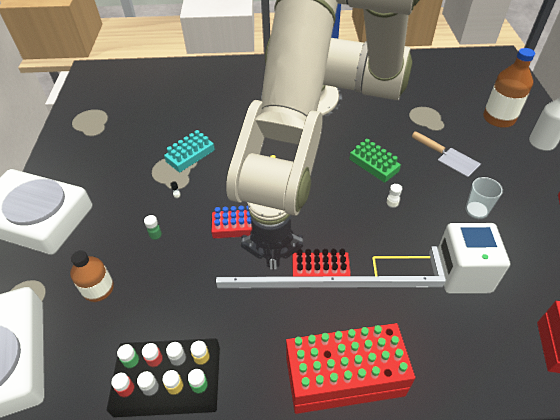

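```bash
python3 -m handwheel '[[[0,0.02,0.005],[0,0,0]],[[0,0.04,0.005],[0,0,0]],[[0,0.06,0.005],[0,0,0]],[[0,0.08,0.005],[0,0,0]],[[0,0.1,0.005],[0,0,0]],[[0,0.12,0.005],[0,0,0]],[[0,0.14,0.005],[0,0,0]],[[0,0.16,0.005],[0,0,0]],[[0,0.18,0.005],[0,0,0]],[[0,0.2,0.005],[0,0,0]]]' ; python3 look.py 6; python3 go.py -.032 -.134 .012
```

```text
time_s: 9.45
position: [0.6252, -0.0025, 0.0106]
tool_rot: [[-0.999, 0.048, 0.001], [0.048, 0.999, -0.002], [-0.001, -0.002, -1.0]]
ft_force: [-0.6, -5.7, 4.7]
grip_width: 0.0001
gripper_force: 2.9
top
red 419 317 (array([ 496.4, -179.1]), array([ 58.9, 120.5]), 2.1) zmed 0.025
scene
red 751 478 (array([ 499.4, -181.6]), array([ 63.5, 119.8]), 1.0) zmed 0.025
red 581 506 (array([631.7,  70.6]), array([119.5,  61. ]), 87.4) zmed 0.027
t 9.55 station [-0.032  -0.2414  0.0102] F [-0.2  1.   0.5]
frac [-0.     0.215 -0.004] turn 0.0006
```

```bash
python3 -m handwheel '[[[0,0.02,0],[0,0,0]],[[0,0.04,0],[0,0,0]],[[0,0.06,0],[0,0,0]],[[0,0.08,0],[0,0,0]],[[0,0.1,0],[0,0,0]],[[0,0.12,0],[0,0,0]],[[0,0.14,0],[0,0,0]],[[0,0.16,0],[0,0,0]],[[0,0.18,0],[0,0,0]],[[0,0.194,0],[0,0,0]]]' ; python3 look.py 7; python3 go.py -.032 -.134 .012
```

```text
time_s: 10.55
position: [0.6297, 0.0952, 0.0099]
tool_rot: [[-0.999, 0.048, 0.0], [0.048, 0.999, -0.0], [-0.0, -0.0, -1.0]]
ft_force: [-0.8, -6.2, 5.2]
grip_width: -0.0004
gripper_force: 2.7
top
red 416 314 (array([ 496.5, -178.9]), array([ 58.9, 119.9]), 1.9) zmed 0.025
scene
red 764 492 (array([ 499.4, -181.6]), array([ 61.9, 119.8]), 1.1) zmed 0.025
red 394 358 (array([645.5, 167.2]), array([119.5,  44.8]), 85.1) zmed 0.027
t 10.65 station [-0.0323 -0.1445  0.0096] F [ 0.2  0.2 -0.1]
frac [-0.001  0.021 -0.005] turn 0.0004
```

View pics/scene_7.png

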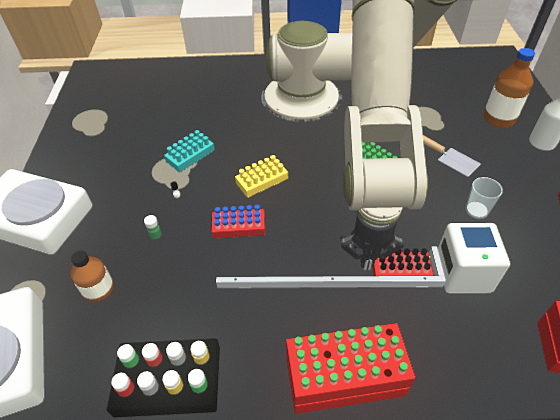

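The rack is against the rail at (405,263), a few millimetres short of the stop at (436,263). Now I inch it in.

```bash
python3 -m handwheel '[[[0,0.004,0],[0,0,0]],[[0,0.008,0],[0,0,0]],[[0,0.012,0],[0,0,0]],[[0,0.014,0],[0,0,0]]]'|grep -E 'pos|ft_'; python3 -m handwheel '[[[0,0.002,0],[0,0,0]],[[0,0.004,0],[0,0,0]],[[0,0.004,0],[0,0,0]]]'|grep -E 'pos|ft_';python3 -m handwheel '[[[0,0.002,0],[0,0,0]],[[0,0.004,0],[0,0,0]],[[0,0.004,0],[0,0,0]]]'|grep -E 'pos|ft_'; python3 go.py -.032 -.134 .012
```

```text
position: [0.6297, 0.1013, 0.0095]
ft_force: [-0.6, -1.8, -1.1]
position: [0.63, 0.1033, 0.0098]
ft_force: [-0.6, -1.8, -0.4]
position: [0.6301, 0.1053, 0.0098]
ft_force: [-1.0, -0.6, -0.6]
t 11.65 station [-0.0321 -0.1349  0.0098] F [-1.  -0.6 -0.6]
frac [-0.     0.002 -0.004] turn 0.0001
```

```bash
for i in 1; do python3 -m handwheel '[[[0,0.002,0],[0,0,0]],[[0,0.004,0],[0,0,0]],[[0,0.004,0],[0,0,0]]]'; python3 -m handwheel '[[[0,0.002,0],[0,0,0]],[[0,0.004,0],[0,0,0]],[[0,0.004,0],[0,0,0]]]';python3 -m handwheel '[[[0,0.002,0],[0,0,0]],[[0,0.002,0],[0,0,0]],[[0,0.002,0],[0,0,0]]]'; done|grep -E 'pos|ft_';  python3 look.py 8
```

```text
position: [0.6302, 0.1064, 0.0098]
ft_force: [-1.0, -6.3, -0.7]
position: [0.6302, 0.1067, 0.0098]
ft_force: [-2.7, -15.1, -0.6]
position: [0.6302, 0.1067, 0.0098]
ft_force: [-3.2, -19.2, 0.5]
top
red 419 315 (array([ 496.6, -178.9]), array([ 58.9, 120.2]), 2.0) zmed 0.025
scene
red 758 479 (array([ 500.4, -181.3]), array([ 61.3, 119.2]), 1.0) zmed 0.025
red 380 355 (array([645.8, 177.6]), array([119.9,  44. ]), 86.6) zmed 0.027
```

It is snug against the stop. I back off, rise, and check from the top camera.

```bash
python3 -m handwheel '[[[0,-0.03,0],[0,0,0]],[[0,-0.08,0],[0,0,0]],[[0,-0.08,0],[0,0,0]],[[0,-0.08,-0.1],[0,0,0]],[[0,-0.08,-0.2],[0,0,0]],[[0.1,-0.1,-0.3],[0,0,0]],[[0.2,-0.15,-0.35],[0,0,0]],[[0.3,-0.2,-0.35],[0,0,0]],[[0.4,-0.2,-0.35],[0,0,0]],[[0.4,-0.2,-0.35],[0,0,0]]]'; python3 look.py 9; python3 - <<'E'
import cv2
im=cv2.imread('pics/top_9.png')[90:190,90:290];cv2.imwrite('pics/crop9.png',cv2.resize(im,None,fx=4,fy=4))
E
```

```text
time_s: 13.65
position: [0.4232, 0.0204, 0.1854]
tool_rot: [[-0.999, 0.048, 0.001], [0.048, 0.999, 0.001], [-0.001, 0.001, -1.0]]
ft_force: [0.3, 0.8, 0.2]
grip_width: -0.0002
gripper_force: 0.0
top
red 600 356 (array([637.3, 179.3]), array([ 55.5, 121.2]), 1.3) zmed 0.028
red 420 315 (array([ 497.1, -179.4]), array([ 59.1, 120.1]), 1.3) zmed 0.025
scene
red 749 474 (array([ 499.6, -181.6]), array([ 61.9, 119.6]), 1.5) zmed 0.025
red 436 402 (array([637.7, 178.1]), array([120.7,  61.4]), 86.4) zmed 0.027
```

View pics/crop9.png

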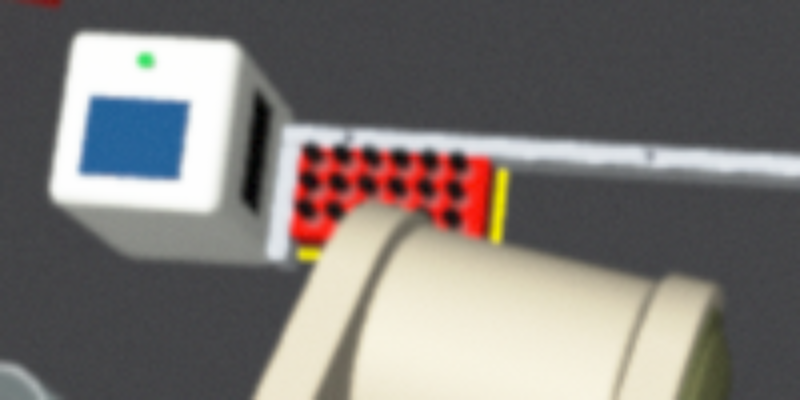

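The rack sits in the corner, flush with both rails (crop 290–490, 150–240), and the hand is clear of it.

```bash
python3 -c "from rig import *;print(close_job())"
```

```text
the job is handed in; nothing more can be done
None
```

The job is handed in: I pushed the black-capped rack back flush against the long rail, then along it until it was snug against the end stop. The hand ended clear, the blue-capped rack measured unmoved, and I kept the fingers away from the other glassware and tools. The final camera check put the rack within about 2 mm of home and about 1° of parallel. No verdict was returned.

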